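Meter two castings from a slide-gate hopper into the kit bin

ROBOT

A 6-joint arm with a two-finger parallel gripper is mounted at the origin on a cart in front of the work surface, level with it; the furniture and walls round the work are solid. World frame = base frame: x ahead of the robot, y to its left, z up, the work surface at z = 0. Lengths are in m, angles in rad, forces in N, time in s.
With the tool pointing down it reaches from about 0.275 to 0.75 m from the base axis. Payload 10.2 kg.
Tool frame: the origin (TCP) lies at the centre of the arm's flange, where the gripper is bolted on; the fingertips stand env.tip_extent ahead of it and the grasp point (between the pads) lies 155 mm ahead of it (env.tip_extent is the distance from the TCP to the fingertips, in m); z points along the fingers, y is the line along which they close (so a half turn about z gives the same grasp; the last joint's range is limited). The gripper opens to 85 mm and grips with 20 to 120 N. Pads are 22 mm wide; open, the fingers measure 114 mm over their backs; the gripper's body (76 mm by 85 mm) begins 54 mm behind the grasp point. The pads swing forward as they close: fully open they stand 13 mm farther back than shut.
Start: joints at [-1.476, 0.313, 1.498, -0, 1.331, -0.223], TCP at [0.164, -0.499, 0.405] pointing down, gripper open.
Joint ranges: [-2.94, 2.94], [-0.97, 2.17], [0.19, 2.56], [-1.23, 4.37], [0.02, 3.11], [-2.88, 2.88]. Speed limits (rad/s): [2.39, 2.39, 3.01, 3.14, 3.14, 3.14].

INTERFACE

Orientations are given as a unit quaternion [x, y, z, w].
In Python, from bench import env, vision, job, finder, monitor gives the robot as it stands. Calls block until the motion is done:
- env.reach(position, orientation): joint-space move of the TCP to a pose.
- env.movel(position, velocity=0.15, frame=None, guard=None): straight line of the TCP; frame=None keeps the orientation; velocity is the mean speed in m/s. With guard (N) it stops when the force on the tool has changed by that much, and returns True; else False.
- env.set_joints(angles): joint-space move.
- env.release() and env.close_gripper(effort=None): open the fingers fully, or close them until they stop; effort is the grip in N (None keeps the last).
- env.hold(seconds).
- env.ik(position, orientation): joint angles nearest the present ones, or None.
- vision.grab_frame(name): name is "scene" or "top"; returns a dict with "frame" (384x512x3 uint8, red, green, blue), "range_z" (384x512 float32, m along the optical axis (not along the pixel's ray), 0 where there is no reading), "mtx" (3x3 intrinsics, pixels), "view" (4x4, takes a point from world to camera coordinates). Camera axes: x right, y down, z forward; pixel columns grow to the right and rows downward; lengths in m; the calibration is good to about 2 mm. A picture is of the moment at which its call begins.
A pose or a line that the arm cannot do raises env.MotionError and nothing moves.
- job.hand_in(): hands the job in; it is judged then, once.
Trained networks look in the newest picture that a camera, given by its name, has taken for a name from the list of things; names that differ only in an ending like _2 or _b are one class to them, and where a whole thing is asked for, a point or a joint stands for the part that bears it (a point fixed in the world has none). Each returns a list of dicts, best first, with "p" (0 to 1); they miss things now and then, are a little off and sometimes report something else, mostly with a low value. They report only what shows in the picture. A call takes as long as a camera call.
- finder.masks_of(camera, query): "pixels" (384x512 bool, what is visible of it) and "location" ([row, column] in pixels, amid what is visible of it).
- finder.mark_of(camera, query): "location" ([row, column] in pixels: a listed point, or the origin of a listed thing).
Readings, each from a call of its own:
- monitor.get_clock(): time.
- monitor.get_joints(): joint angles.
- monitor.get_qvel(): joint speeds.
- monitor.get_joint_efforts(): joint torques, N m.
- monitor.get_position(): TCP position.
- monitor.get_ee_rot(): TCP orientation.
- monitor.get_contact_force(): force on the tool from outside, world axes, zero at the start.
- monitor.get_ft_torque(): the same for the moment, N m.
- monitor.get_finger_gap(): opening from 0.0 (shut) to 1.0 (fully open).
- monitor.get_gripper_force(): force on a finger pad.
Only numpy, scipy, OpenCV 4.12 (cv2) and the standard library are available. Lean on these libraries where they do the work, as an engineer would, in place of code of your own. Each camera call takes 0.05 s, during which the arm holds its last target. There are 200 camera calls.

TASK

Push the blue bin squarely home under the hopper, right up against the stop bar. Then draw the hopper's slide gate just far enough that exactly two of the four arm castings drop into the bin with the cap casting that is already there, push the gate fully shut again and let go, with the bin left home under the chute. The other two arm castings must stay in the hopper, and the loose elbow casting and the sanding block must be left where they are.

Things in the scene. Friction and masses are not known exactly. Their poses are not given: they have to be found in the camera images.
- hopper: Grey sheet-metal hopper on four dark posts, fixed, 180 mm wide (y), 125 deep (x), 150 high, flared lip at the back to 200. Origin on the bench under its centre; x from its open front to its back, y to its left. Four open-topped bays in a row along y, centres at y = +54, +18, -18, -54 mm, each 98 x 33 mm; floor (the gate's top) at z = 118, dividers to 150. A chute below the gate ends at z = 68.
- bin_home (a point): Point on the bench where the bin's origin belongs: hopper x = -22 mm, y = 0; axes as the hopper's. There the bin's rear wall touches the dark stop bar. Two runners 18 mm high guide its rear end in along +x, with 5 mm of play to a side (inner faces at y = +-57 mm) over the last 35 mm before the stop bar and flaring out to y = +-80 mm over the 45 mm before that.
- chute_outlet (a point): Centre of the chute's mouth, 68 mm above the bench, 8 mm above the bin's rim: 84 mm wide (y), 101 mm long (x). A home bin covers it.
- bin: Blue open plastic bin, 156 (x) x 112 (y) x 60 mm, 0.2 to 0.35 kg, wider than the gripper. Origin at the centre of its underside, x to its rear. Front wall (-x) low, 33 mm, with a lip out to x = -78 mm; other walls 60 mm high, rear at x = +75, sides at y = +-52, rim to +-56. Starts in front of the hopper, 65 to 90 mm short of home, up to 6 mm aside and 0.11 rad askew. Slides, friction about 0.6.
- gate (a joint): Slide gate, a 4 mm steel plate under the bays. 0 m = shut (may start up to 14 mm ajar), grows as it is drawn to the hopper's right (-y), end stop at 0.150 with all bays open. About 3 N of friction; stays where left. It uncovers the bays from the left: bay n is quite open at 0.008 + 0.036 n m; a casting may tip out once its middle is uncovered, 14 to 18 mm before that.
- gate_handle (a point): Middle of the gate's grip, a black level bar of 16 mm diameter, 56 mm long along the hopper's x, on the upturned end of the gate to the right of the hopper, 185 mm above the bench; moves with the gate. Hopper x = -65, y = -147 mm when shut. Free for 55 mm on either side; take it from above, fingers closing along the hopper's y.
- casting_arm_a: Raw aluminium lever-arm casting, 91 x 30 x 21 mm, a flat bar with a taller boss at its wide end, 60 g. Origin at the centre of its underside, y along its length (boss end at +y), z up as it lies. It lies along the hopper's x axis in the first (leftmost, +y) bay, opened first.
- casting_arm_b: Raw aluminium lever-arm casting, 91 x 30 x 21 mm, a flat bar with a taller boss at its wide end, 60 g. Origin at the centre of its underside, y along its length (boss end at +y), z up as it lies. It lies along the hopper's x axis in the second bay from the left.
- casting_arm_c: Raw aluminium lever-arm casting, 91 x 30 x 21 mm, a flat bar with a taller boss at its wide end, 60 g. Origin at the centre of its underside, y along its length (boss end at +y), z up as it lies. It lies along the hopper's x axis in the third bay from the left; it has to stay there.
- casting_arm_d: Raw aluminium lever-arm casting, 91 x 30 x 21 mm, a flat bar with a taller boss at its wide end, 60 g. Origin at the centre of its underside, y along its length (boss end at +y), z up as it lies. It lies along the hopper's x axis in the fourth (rightmost) bay; it has to stay there.
- casting_cap: Raw round aluminium cap casting, 68 x 70 x 21 mm, 70 g, lying in the front part of the bin. Origin at the centre of its underside.
- elbow: Loose bystander: raw aluminium elbow casting, 65 x 74 x 50 mm, standing on the bench to the left. Origin at the centre of its underside.
- block: Loose bystander: green cork-backed sanding block, 55 x 100 x 28 mm, on the bench to the right, under the path of the gate's handle. Origin at the centre of its underside.

How it is judged:
By the outcome, as a careful person would: the job done as asked, in the order asked, and still so for the second after the job is handed in, with the robot touching nothing.
It also fails if it takes over 64 s, if anything falls off the work surface, if the arm or the gripper's body presses on something with over 40 N, if the wrist force passes 120 N, or if a joint passes its speed limit or range.

## Working session

There is one attempt and no reset: what is moved stays moved. The work goes in short steps, each a Python script; the robot and the scene stay as the last script left them, time stands still between calls to the robot, and variables do not carry over. Pictures are saved under pics/ and viewed, at most 10 in all, crops included, and the job is handed in when it is done.

```bash
mkdir -p pics; ls
cat > h.py <<'E'
import numpy as np, cv2
from bench import env, vision, job, finder, monitor
def cloud(f):
    z=f["range_z"].astype(float);K=f["mtx"];V=f["view"]
    v,u=np.mgrid[:z.shape[0],:z.shape[1]]
    c=np.stack([(u-K[0,2])/K[0,0]*z,(v-K[1,2])/K[1,1]*z,z],-1)
    P=(c-V[:3,3])@V[:3,:3]
    P[z<=0]=np.nan
    return P
E
python3 - <<'E'
from h import *
ims=[]
for n in("scene","top"):
    f=vision.grab_frame(n);np.savez(n,**f);ims.append(f["frame"]);P=cloud(f)
    V=f["view"];print(n,"cam",(-V[:3,:3].T@V[:3,3]).round(3),"fwd",V[2,:3].round(2))
    for q in("hopper","bin","gate","casting_cap","elbow","block","casting_arm_a"):
        for d in finder.masks_of(n,q)[:4]:
            if d["p"]<.3: continue
            p=P[d["pixels"]];p=p[~np.isnan(p[:,0])]
            print(q,round(d["p"],2),np.round(d["location"]),d["pixels"].sum(),np.nanmedian(p,0).round(3) if len(p) else None)
    for q in("gate_handle","bin_home","chute_outlet","bin","hopper"):
        print(q,[(round(d["p"],2),np.round(d["location"],1)) for d in finder.mark_of(n,q)[:2]])
    cv2.imwrite(f"pics/{n}.png",f["frame"][...,::-1])
print(env.tip_extent,monitor.get_clock(),monitor.get_ee_rot())
E
```

```text
bench.py
pics
scene cam [0.184 0.871 0.897] fwd [ 0.36 -0.57 -0.74]
hopper 0.76 [206. 212.] 6928 [0.62  0.384 0.134]
hopper 0.52 [169. 294.] 598 [0.573 0.053 0.027]
bin 0.87 [268. 249.] 1405 [0.508 0.376 0.033]
gate 0.97 [180. 262.] 1048 [0.569 0.238 0.12 ]
casting_cap 0.92 [260. 255.] 409 [0.501 0.388 0.017]
elbow 0.71 [306. 215.] 548 [0.505 0.536 0.033]
block 0.93 [167. 294.] 561 [0.574 0.054 0.027]
casting_arm_a 0.66 [224. 193.] 159 [0.63  0.433 0.13 ]
casting_arm_a 0.63 [213. 209.] 159 [0.616 0.399 0.131]
casting_arm_a 0.61 [196. 229.] 104 [0.609 0.327 0.133]
casting_arm_a 0.48 [200. 210.] 165 [0.639 0.363 0.132]
gate_handle [(0.82, array([160.2, 267.7])), (0.68, array([209.1, 215.2]))]
bin_home []
chute_outlet []
bin [(0.62, array([259.3, 247.3]))]
hopper [(0.84, array([243.3, 214.3]))]
top cam [0.396 0.266 1.001] fwd [ 0.19  0.04 -0.98]
hopper 0.81 [167. 227.] 4482 [0.625 0.359 0.137]
hopper 0.35 [189. 341.] 738 [0.575 0.045 0.026]
bin 0.56 [218. 202.] 496 [0.491 0.434 0.035]
gate 0.97 [172. 256.] 1395 [0.596 0.277 0.118]
casting_cap 0.71 [212. 217.] 404 [0.499 0.399 0.013]
elbow 0.8 [210. 166.] 333 [0.509 0.533 0.029]
block 0.8 [190. 339.] 680 [0.575 0.047 0.027]
casting_arm_a 0.76 [160. 222.] 278 [0.632 0.367 0.128]
casting_arm_a 0.67 [167. 234.] 261 [0.615 0.33  0.128]
casting_arm_a 0.51 [167. 212.] 260 [0.616 0.401 0.128]
casting_arm_a 0.49 [160. 194.] 259 [0.626 0.439 0.128]
gate_handle [(0.87, array([182.5, 275.4]))]
bin_home []
chute_outlet [(0.17, array([208.1, 167. ]))]
bin []
hopper [(0.93, array([173.3, 221.8])), (0.28, array([163.7, 209.9]))]
0.1734 1.3 [ 9.87404440e-01  1.58216533e-01  1.82629560e-06 -2.97380432e-05]
```

View pics/scene.png

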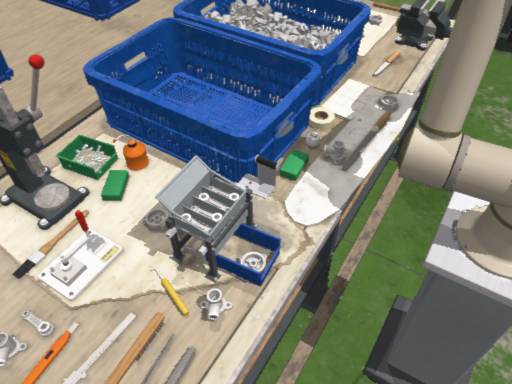

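View pics/top.png

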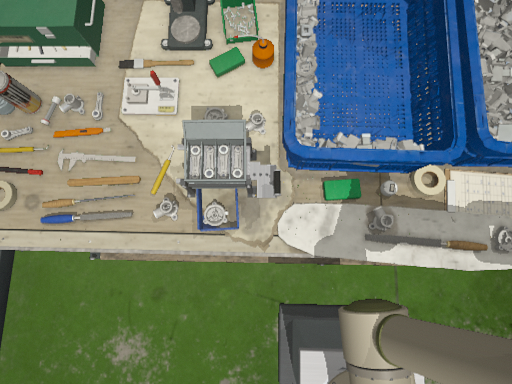

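The scene view shows the hopper at about (213,206), the bin at (249,268), and the gate handle at (267,160). In the top view the hopper is at (227,167), the bin front at (217,210), the handle at (275,182), and the sanding block at (340,190). I'll build a metric height map to get the poses.

Run:
```python
from h import *
ps=[];cs=[]
for n in("scene","top"):
    f=np.load(n+".npz");P=cloud(f).reshape(-1,3);ps.append(P);cs.append(f["frame"].reshape(-1,3))
x0,x1,y0,y1=.38,.74,0.18,.52;s=1600
out=[]
for P,C in zip(ps,cs):
    im=np.full((int((x1-x0)*s/1.0),int((y1-y0)*s),3),0,np.uint8)
    m=(P[:,0]>x0)&(P[:,0]<x1)&(P[:,1]>y0)&(P[:,1]<y1)&(P[:,2]<.25)
    for p,c in sorted(zip(P[m],C[m]),key=lambda t:t[0][2]):
        col=cv2.applyColorMap(np.uint8([[min(255,max(0,p[2]*1250))]]),cv2.COLORMAP_JET)[0,0]
        cv2.circle(im,(int((y1-p[1])*s),int((x1-p[0])*s)),1,[int(k) for k in col],-1)
    for g in np.arange(.2,.5,.05): cv2.line(im,(int((y1-g)*s),0),(int((y1-g)*s),8),(255,255,255),1)
    for g in np.arange(.4,.74,.05): cv2.line(im,(0,int((x1-g)*s)),(8,int((x1-g)*s)),(255,255,255),1)
    out.append(im)
cv2.imwrite("pics/bev.png",cv2.resize(np.hstack(out),(800,424)))
f=np.load("top.npz");c=f["frame"][140:240,170:300];cv2.imwrite("pics/crop.png",cv2.resize(c,(780,600),interpolation=cv2.INTER_CUBIC)[...,::-1])
for P in ps:
  for lo,hi in((.172,.215),):
    m=(P[:,2]>lo)&(P[:,2]<hi)&(P[:,0]>.5)&(P[:,0]<.62)&(P[:,1]>.15)&(P[:,1]<.29)
    print(P[m].round(3).tolist()[:60])
```

```text
[[0.618, 0.154, 0.214], [0.619, 0.157, 0.212], [0.616, 0.157, 0.213], [0.613, 0.156, 0.214], [0.613, 0.152, 0.211], [0.62, 0.165, 0.214], [0.617, 0.164, 0.215], [0.617, 0.161, 0.212], [0.615, 0.159, 0.212], [0.613, 0.158, 0.212], [0.62, 0.17, 0.214], [0.618, 0.164, 0.211], [0.616, 0.162, 0.21], [0.614, 0.159, 0.209], [0.612, 0.158, 0.21], [0.619, 0.17, 0.212], [0.617, 0.17, 0.212], [0.616, 0.167, 0.211], [0.614, 0.165, 0.21], [0.613, 0.162, 0.208], [0.614, 0.156, 0.204], [0.618, 0.177, 0.214], [0.618, 0.172, 0.21], [0.615, 0.173, 0.212], [0.614, 0.17, 0.211], [0.614, 0.165, 0.207], [0.614, 0.16, 0.203], [0.616, 0.153, 0.197], [0.62, 0.179, 0.212], [0.617, 0.178, 0.212], [0.618, 0.173, 0.207], [0.616, 0.171, 0.207], [0.614, 0.169, 0.207], [0.615, 0.163, 0.202], [0.614, 0.159, 0.2], [0.615, 0.154, 0.195], [0.62, 0.184, 0.212], [0.62, 0.179, 0.209], [0.619, 0.176, 0.206], [0.618, 0.173, 0.204], [0.615, 0.174, 0.206], [0.614, 0.17, 0.204], [0.616, 0.162, 0.197], [0.614, 0.16, 0.197], [0.617, 0.15, 0.189], [0.619, 0.181, 0.207], [0.619, 0.176, 0.203], [0.617, 0.174, 0.203], [0.614, 0.175,
[... 916 characters left out ...]
, 0.183, 0.193], [0.618, 0.181, 0.198], [0.616, 0.179, 0.202], [0.616, 0.177, 0.204], [0.616, 0.175, 0.206], [0.615, 0.173, 0.209], [0.615, 0.171, 0.208], [0.615, 0.169, 0.21], [0.614, 0.166, 0.21], [0.614, 0.164, 0.211], [0.614, 0.162, 0.211], [0.615, 0.159, 0.209], [0.615, 0.157, 0.21], [0.614, 0.155, 0.211], [0.615, 0.153, 0.21], [0.614, 0.151, 0.211], [0.619, 0.184, 0.184], [0.619, 0.182, 0.185], [0.618, 0.18, 0.189], [0.616, 0.179, 0.194], [0.616, 0.176, 0.197], [0.616, 0.174, 0.196], [0.616, 0.172, 0.197], [0.614, 0.17, 0.202], [0.615, 0.168, 0.201], [0.615, 0.165, 0.201], [0.615, 0.163, 0.201], [0.615, 0.161, 0.201], [0.615, 0.158, 0.202], [0.614, 0.156, 0.203], [0.614, 0.154, 0.203]]
```

View pics/bev.png

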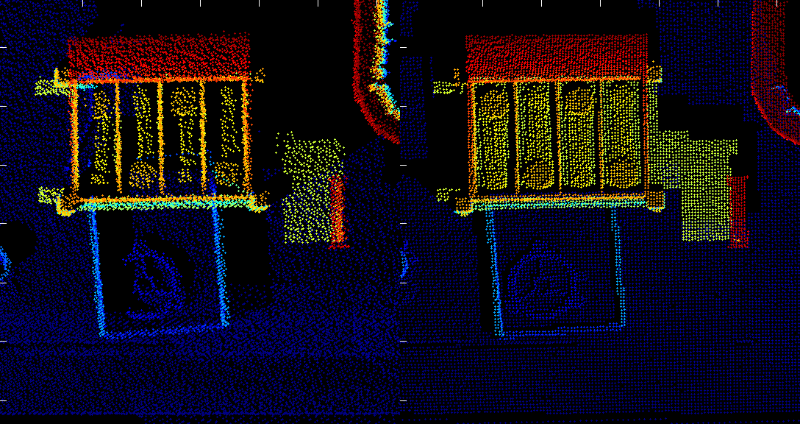

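View pics/crop.png

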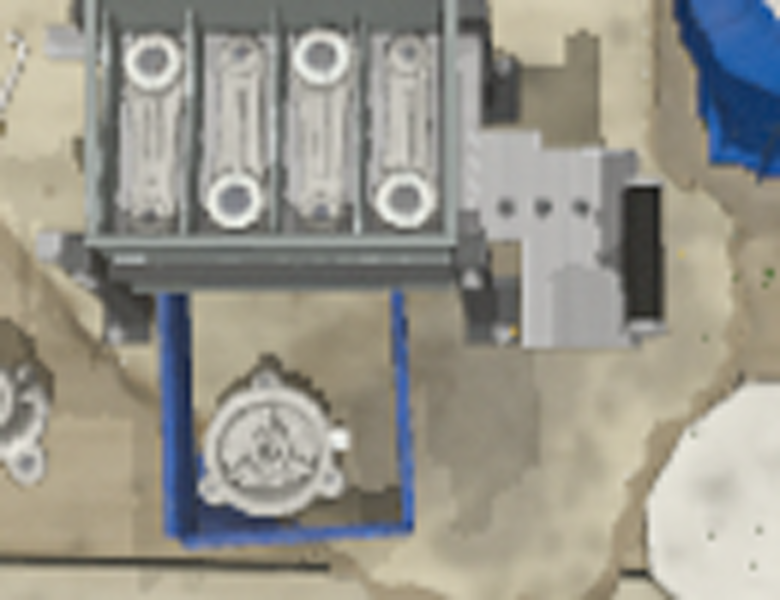

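The crop shows the four arms in their bays, with the plate slightly drawn and the black handle at its right end (crop 643,255). The bin is a bit askew in front, and the cap is inside it. Next I'll fit the exact poses.

```bash
cat >> h.py <<'E'
def sel(P,x,y,z):
    p=P.reshape(-1,3);return p[(p[:,0]>x[0])&(p[:,0]<x[1])&(p[:,1]>y[0])&(p[:,1]<y[1])&(p[:,2]>z[0])&(p[:,2]<z[1])]
def line(p): # direction angle, mean
    vx,vy,a,b=cv2.fitLine(p[:,:2].astype(np.float32),cv2.DIST_HUBER,0,.002,.001).ravel();return np.arctan2(vy,vx),np.array([a,b])
E
python3 - <<'E'
from h import *
for n in("scene","top"):
    P=cloud(np.load(n+".npz"));print(n)
    for nm,yc in zip(("L","d1","d2","d3","R"),(.458,.421,.385,.348,.309)):
        p=sel(P,(.58,.665),(yc-.008,yc+.008),(.142,.16));a,c=line(p);print(nm,len(p),a.round(4),c.round(4))
    for nm,x in(("front",(.56,.578)),("back",(.667,.682))):
        p=sel(P,x,(.32,.45),(.142,.158));a,c=line(p);print(nm,len(p),a.round(4),c.round(4),p[:,0].min(),p[:,0].max())
    p=sel(P,(.5,.61),(.2,.27),(.17,.21));print("handle",len(p),cv2.minAreaRect(p[:,:2].astype(np.float32)),p[p[:,2]>.188].mean(0).round(4),p[:,2].max(), line(p)[0])
    p=sel(P,(.5,.61),(.2,.27),(.188,.21));print("top pts",p.min(0).round(4),p.max(0).round(4))
    p=sel(P,(.44,.475),(.33,.46),(.024,.045));a,c=line(p);print("binfront",len(p),a,c,p.min(0),p.max(0))
    for nm,y in(("bl",(.42,.45)),("br",(.32,.35))):
        p=sel(P,(.48,.555),y,(.05,.068));a,c=line(p);print(nm,len(p),a,c,p.min(0),p.max(0))
    for q in("gate_handle","hopper"):
        d=finder.mark_of(n,q)[0]["location"];print(q,d)
    d=sel(P,(.42,.7),(.16,.3),(-.02,.02));print("bench z",np.median(d[:,2]))
    e=sel(P,(.3,.7),(.25,.5),(-.01,.01));print("edge x",e[:,0].min())
E
```

```text
scene
L 100 -0.023 [0.6189 0.4563]
d1 92 0.0299 [0.6272 0.4198]
d2 88 0.0221 [0.622  0.3832]
d3 87 0.0226 [0.6214 0.3474]
R 120 0.0397 [0.6204 0.3109]
front 162 -1.5559 [0.5707 0.3934] 0.5678158967811884 0.5773454631708771
back 183 -1.5496 [0.6723 0.3652] 0.667115558880928 0.6749089081377032
handle 201 ((0.5604106187820435, 0.2319679856300354), (0.01699157804250717, 0.06221534311771393), 89.82343292236328) [0.56   0.2328 0.1916] 0.1958762006510073 0.033361007
top pts [0.5293 0.2238 0.188 ] [0.5915 0.2406 0.1959]
binfront 151 -1.5364208 [0.45892525 0.38800183] [0.45254109 0.33000766 0.02429005] [0.47488014 0.43480149 0.04359273]
bl 91 0.0808186 [0.51689667 0.43855646] [0.48019329 0.43291533 0.05028717] [0.55427084 0.4442475  0.06370014]
br 121 0.090125985 [0.5180954  0.33352914] [0.48042298 0.32617934 0.05000682] [0.55484977 0.33766948 0.06381572]
gate_handle [160.2, 267.7]
hopper [243.3, 214.3]
bench z 0.0037620508956764417
edge x 0.387848131068839
top
L 80 -0.0155 [0.6127 0.458 ]
d1 48 0.0342 [0.6225 0.4208]
d2 40 0.041 [0.6216 0.3855]
d3 47 -0.0059 [0.6336 0.3491]
R 34 -0.0324 [0.6039 0.3104]
front 119 -1.5522 [0.572  0.3753] 0.5692061522333995 0.5770722635525832
back 106 -1.5513 [0.6722 0.3706] 0.6671780710727612 0.6734775071749235
handle 168 ((0.5600489974021912, 0.23276153206825256), (0.06081996113061905, 0.01667362079024315), 0.6386714577674866) [0.5598 0.2331 0.1911] 0.19527775793919247 0.038384315
top pts [0.5296 0.2246 0.1882] [0.5901 0.2414 0.1953]
binfront 99 -1.5342813 [0.45888653 0.38946837] [0.45226703 0.33311536 0.02408887] [0.47390698 0.43486638 0.04211152]
bl 68 0.09960358 [0.51422065 0.43973413] [0.48075938 0.43489644 0.05062599] [0.55356744 0.44628889 0.06340689]
br 59 0.084717564 [0.51424587 0.33411118] [0.48217743 0.32938027 0.05506173] [0.5527294  0.33963139 0.06256871]
gate_handle [182.5, 275.4]
hopper [173.3, 221.8]
bench z 0.0026008022828485767
edge x 0.3888301982217871
```

```bash
cat >> h.py <<'E'
YAW=.020;HC=np.array([.622,.384])
def W(x,y,z): # hopper frame -> world
    c,s=np.cos(YAW),np.sin(YAW);return [float(HC[0]+c*x-s*y),float(HC[1]+s*x+c*y),z]
def Hf(p):
    c,s=np.cos(YAW),np.sin(YAW);d=np.array(p[:2])-HC;return np.round([c*d[0]+s*d[1],-s*d[0]+c*d[1],p[2]],4)
Q=[float(np.cos(YAW/2)),float(np.sin(YAW/2)),0.,0.]
E
python3 - <<'E'
from h import *
q=env.ik(W(-.21,0,.43),Q);print(np.round(q,2))
env.reach(W(-.21,0,.43),Q);print(monitor.get_clock())
env.movel(W(-.21,0,.184),.2);print(monitor.get_contact_force())
r=env.movel(W(-.125,0,.184),.06,guard=12);print(r,Hf(monitor.get_position()),monitor.get_contact_force())
if not r:
    r=env.movel(W(-.095,0,.184),.03,guard=12);print(r,Hf(monitor.get_position()),monitor.get_contact_force())
print(monitor.get_clock())
f=vision.grab_frame("scene");cv2.imwrite("pics/p1.png",cv2.resize(f["frame"][130:330,130:350],(792,600),cv2.INTER_CUBIC)[...,::-1])
E
```

```text
[ 0.54  0.38  1.34 -0.    1.42  2.09]
4.6917
[ 0.09252054 -0.38721399  0.57877914]
False [-0.125 -0.     0.184] [ 0.60686253 -1.11494844  0.15505094]
True [-1.093e-01  1.000e-04  1.833e-01] [-2.30951653  0.13644658  1.90782522]
8.2583
```

View pics/p1.png

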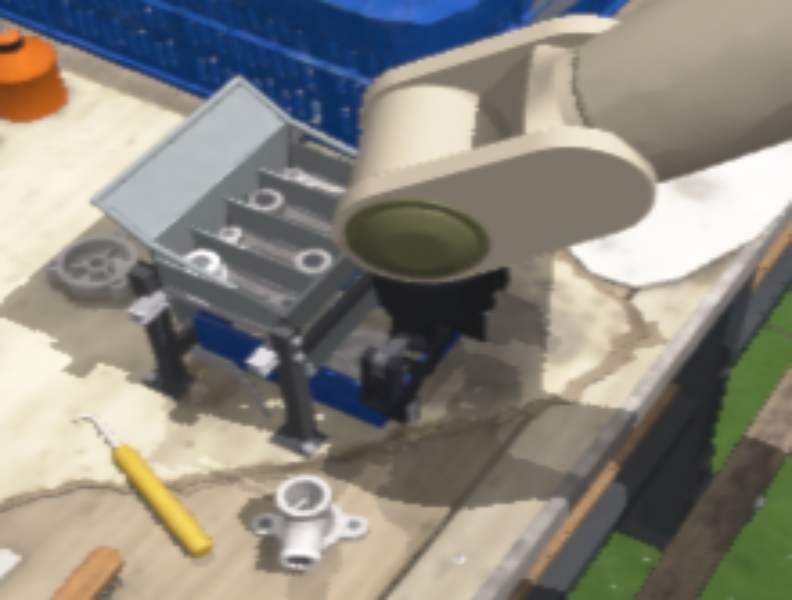

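The picture shows the bin under the chute with the fingers on its front wall, around (390,380). I'll press once more to confirm the stop, back off, and check the fit.

```bash
python3 - <<'E'
from h import *
z=monitor.get_position()[2]
r=env.movel(W(-.100,0,z),.02,guard=15);print(r,Hf(monitor.get_position()),monitor.get_contact_force())
env.movel(W(-.20,0,.184),.15);env.movel(W(-.20,-.05,.36),.25)
env.reach(W(-.065,-.150,.42),Q)
print(Hf(monitor.get_position()),monitor.get_clock(),np.round(monitor.get_joints(),2))
E
cat > chk.py <<'E'
from h import *
for n in("scene","top"):
    f=vision.grab_frame(n);np.savez(n+"2",**f);P=cloud(f)
    G=np.full(P.shape,np.nan);ok=~np.isnan(P[...,0]);d=P[ok][:,:2]-HC;c,s=np.cos(YAW),np.sin(YAW)
    G[ok]=np.c_[c*d[:,0]+s*d[:,1],-s*d[:,0]+c*d[:,1],P[ok][:,2]]
    p=sel(G,(-.125,-.085),(-.045,.045),(.024,.045));print(n,"front",len(p),line(p),p[:,0].min().round(4))
    for y in((.035,.07),(-.07,-.035)):
        p=sel(G,(-.1,-.065),y,(.05,.068));
        if len(p)>5: print("side",len(p),line(p),p[:,1].min().round(4),p[:,1].max().round(4))
E
python3 chk.py
```

```text
True [-0.1084  0.0002  0.1824] [-1.17183613  0.51521713  0.55028963]
[-0.0656 -0.1491  0.4187] 10.9833 [0.2  0.49 1.21 0.   1.45 1.75]
scene front 90 (np.float32(-1.5638611), array([-0.09708586,  0.00806266], dtype=float32)) -0.0999
side 36 (np.float32(0.030415712), array([-0.08295166,  0.05219169], dtype=float32)) 0.0483 0.0552
side 50 (np.float32(0.0057429573), array([-0.0798663 , -0.05196525], dtype=float32)) -0.0579 -0.0489
top front 82 (np.float32(-1.5495294), array([-0.09629391,  0.00386631], dtype=float32)) -0.1
side 31 (np.float32(0.045596603), array([-0.08228087,  0.05459535], dtype=float32)) 0.0522 0.0583
side 32 (np.float32(0.0064134076), array([-0.0810615 , -0.05118646], dtype=float32)) -0.0541 -0.0483
```

The bin front sits at x' = -0.100, which is home, and it is square. Next I'll take the gate handle, push it shut to find zero, then draw it 87 mm.

Run:
```python
from h import *
r=env.movel(W(-.065,-.150,.340),.12,guard=20);print("down",r,monitor.get_position())
env.close_gripper(50);print("gap",monitor.get_finger_gap(),monitor.get_gripper_force(),monitor.get_contact_force())
r=env.movel(W(-.065,-.130,.340),.02,guard=15);p=Hf(monitor.get_position());print("shut",r,p,monitor.get_contact_force(),monitor.get_clock())
f=vision.grab_frame("scene");cv2.imwrite("pics/p2.png",cv2.resize(f["frame"][130:330,130:350],(792,600),cv2.INTER_CUBIC)[...,::-1])
```

```text
down False [0.56004115 0.23292254 0.34086499]
gap 0.1655756400415425 48.666914105415344 [-1.00892822 -1.3121634   2.80415439]
shut True [-0.0649 -0.1469  0.3403] [-0.22411034 -1.67861745  4.34250817] 12.975
```

View pics/p2.png

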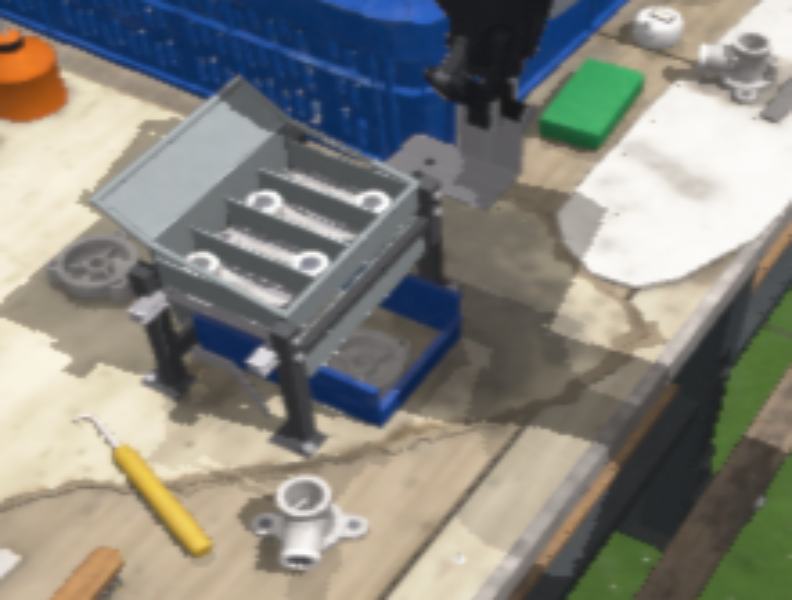

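The picture shows the gripper holding the handle at about (490,110), with the gate shut at y' = -0.147 and all four arms in place. Now I'll draw the gate.

Run:
```python
from h import *
r=env.movel(W(-.065,-.233,.340),.06,guard=35);env.hold(.8)
print(r,Hf(monitor.get_position()),monitor.get_contact_force(),monitor.get_finger_gap(),monitor.get_clock())
ims=[]
for n,b in(("scene",(130,330,130,350)),("top",(110,250,150,304))):
    f=vision.grab_frame(n);ims.append(cv2.resize(f["frame"][b[0]:b[1],b[2]:b[3]],(400,364),cv2.INTER_CUBIC))
    P=cloud(f)
    for d in finder.masks_of(n,"casting_arm_a")[:5]: print(n,round(d["p"],2),np.round(d["location"]),np.nanmedian(P[d["pixels"]],0).round(3))
cv2.imwrite("pics/p3.png",np.hstack(ims)[...,::-1])
```

```text
False [-0.0649 -0.2333  0.3403] [1.75336462 2.17549386 5.17077368] 0.1681453275250581 15.4083
scene 0.7 [193. 225.] [0.624 0.325 0.131]
scene 0.68 [203. 215.] [0.626 0.361 0.13 ]
scene 0.6 [241. 233.] [0.571 0.371 0.036]
top 0.84 [164. 236.] [0.616 0.327 0.128]
top 0.5 [162. 224.] [0.63  0.363 0.128]
top 0.46 [168. 210.] [0.628 0.415 0.029]
```

View pics/p3.png

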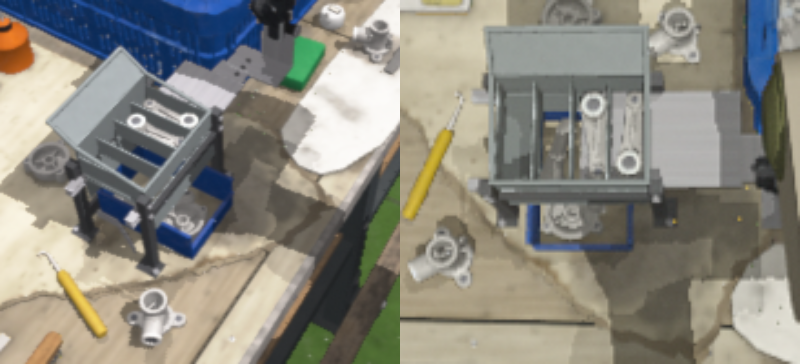

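Bays 1 and 2 are now empty (top half, 515,130 and 553,130). Both castings lie low in the bin, at z of about 0.03, and c and d are still in the hopper. I'll close the gate and let go.

```bash
python3 - <<'E'
from h import *
r=env.movel(W(-.065,-.160,.340),.07,guard=35);print(r)
if not r:
    r=env.movel(W(-.065,-.130,.340),.02,guard=18)
print("shut",r,Hf(monitor.get_position()),monitor.get_contact_force())
p=monitor.get_position();y=Hf(p)[1]
env.release();print(monitor.get_contact_force())
env.movel([p[0],p[1],.44],.15)
env.reach(W(-.25,-.25,.44),Q)
env.hold(.3);print(monitor.get_clock())
ims=[]
for n,b in(("scene",(130,330,130,350)),("top",(110,250,150,304))):
    f=vision.grab_frame(n);ims.append(cv2.resize(f["frame"][b[0]:b[1],b[2]:b[3]],(400,364),cv2.INTER_CUBIC))
    h=sel(cloud(f),(.5,.61),(.2,.27),(.17,.21))
    if len(h): print("handle",(h.min(0)+h.max(0))/2, Hf((h.min(0)+h.max(0))/2))
cv2.imwrite("pics/p4.png",np.hstack(ims)[...,::-1])
E
python3 chk.py
```

```text
False
shut True [-0.0647 -0.1458  0.3403] [-0.0326872  -2.41271806  3.56210972]
[-0.3167316   0.56359428 -0.32545038]
20.3333
handle [0.55990677 0.23638737 0.18379481] [-0.065  -0.1463  0.1838]
handle [0.56008988 0.23759703 0.18968866] [-0.0648 -0.1451  0.1897]
scene front 85 (np.float32(-1.5706011), array([-0.09696185,  0.00159047], dtype=float32)) -0.1007
side 38 (np.float32(0.039202265), array([-0.07856262,  0.05189033], dtype=float32)) 0.0484 0.0554
side 49 (np.float32(0.023620686), array([-0.08286556, -0.05177093], dtype=float32)) -0.0579 -0.0497
top front 85 (np.float32(-1.5547473), array([-0.09657753,  0.01089032], dtype=float32)) -0.1
side 31 (np.float32(0.029589921), array([-0.07887235,  0.05478628], dtype=float32)) 0.052 0.0581
side 33 (np.float32(0.008290807), array([-0.08118793, -0.05116874], dtype=float32)) -0.0541 -0.0482
```

View pics/p4.png

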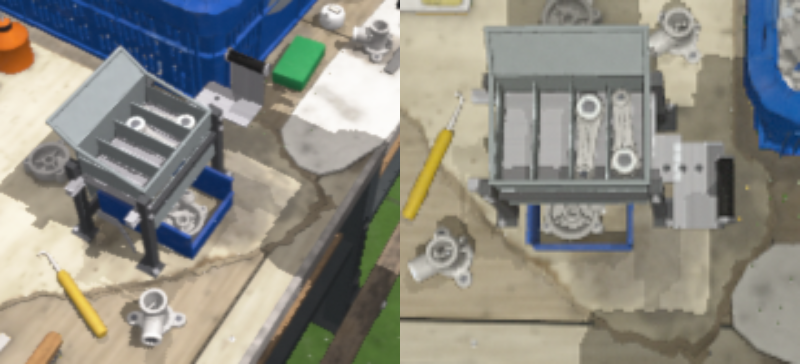

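The gate is shut, with the handle at (728,187) in the right half. Two castings remain in the hopper, the bin is home, and the elbow and block haven't moved.

```bash
python3 -c "
from h import *
print(job.hand_in())"
```

```text
the job is handed in; nothing more can be done
None
```

The job is handed in: the bin is home against the stop bar with the cap and two arm castings in it, the gate is shut and released with two arm castings still in the hopper, and the elbow and sanding block were left untouched.

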